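Make a coffee: mug under the spout, close the brew lever, start

TASK

Make a large coffee with the capsule machine, without grasping or lifting anything: push the mug that stands in front of the machine along the worktop until it is centred under the spout, and push the raised lever on top over to the front until it snaps down shut over the capsule. Only when both are done, press the larger of the two round buttons behind the lever fully down and let it go, leaving the smaller button and the other things alone.

Things in the scene. Friction and masses are not known exactly. Their poses are not given: they have to be found in the camera images.
- coffee_machine: Fixed white capsule coffee machine, 100 mm wide, 189 mm high without lever. Origin: on the worktop below the spout; x to its back, y across, z up; its front (-x) faces the robot's left. Head: underside 138 mm high, round nose to x = -38 mm. The mug's place under it is open to front and sides; behind it the column with folded-up drip tray starts at x = +42 mm. Back end at x = +205 mm.
- spout (a point): Lower end of the coffee spout, 112 mm above the worktop, over the machine's origin (black, 30 mm in diameter, below the head).
- brew_lever (a joint): Lever angle, rad: 0 = open (raised, leaning 15 degrees back past upright), 1.83 = shut (lying level on the head, toward the front). Axle along the machine's y at x = +68 mm, 197 mm high. Toggle with two stable ends: below 0.92 it springs back open, beyond that it snaps down shut by itself; about 8 N at the bar start it, less toward the centre.
- lever_bar (a point): Centre of the lever's grip bar: black, round, 16 mm thick, 92 mm long along the machine's y, 100 mm from the axle; moves with the lever (open: x = +94 mm, 294 mm high; shut: x = -32 mm, 197 mm high). Two arms, 74 mm apart inside, join it to the axle; from 17 to 65 mm from the axle a white cover plate fills the space between them.
- large_button (a joint): Travel of the large button, m: 0 = out, 0.005 = fully down; needs 2 to 5 N, springs back.
- large_button_top (a point): Centre of the large button's top face (28 mm in diameter), on top of the machine at x = +118 mm, y = +24 mm, 195 mm high; pressed straight down.
- small_button (a joint): Travel of the small button, m: 0 = out, 0.005 = fully down. Not to be pressed.
- small_button_top (a point): Centre of the small button's top face (17 mm in diameter), at x = +118 mm, y = -24 mm of the machine, 195 mm high.
- mug: Mug in front of the machine, loose, 0.2 to 0.4 kg, 94 mm high, straight round body 82 mm in diameter, 4 mm wall. Origin: on its underside, 15 mm from the body's axis toward the handle. The handle points along its -y, reaches 71 mm from the axis, is 30 mm wide; at the start it points within 0.35 rad of the machine's -y, toward the robot.
- mug_mouth (a point): Centre of the mug's mouth, on the axis of its round body, 94 mm above its foot.
- sugar_pot: Bystander: round white pot with a wooden lid, 82x82x110 mm, behind the machine. Origin under its middle.
- honey_jar: Bystander: glass jar 58x62x99 mm, behind the machine. Origin under its middle.
- teaspoon: Bystander: teaspoon 130 mm long, lying near the front edge of the worktop. Origin under its middle.

How it is judged:
On the way, in this order (a step that is already met when the one before it is completed fails the run):
1. the mug stands centred under the spout and the lever is snapped shut, in either order (horizontal distance between mug_mouth and spout below 0.02 m and value of joint brew_lever above 1.75 rad), for 0.2 s.
2. the large button is pressed fully down (value of joint large_button above 0.004 m), for 0.05 s.
At the end, for the whole second after the job is handed in: The mug stands upright and still on the worktop, the centre of its mouth within 20 mm of the spout's axis; the lever is shut (over 1.75 rad); the large button has been pressed (over 4 mm) after that and both buttons are out again (all of step 1 and height (world z) of mug below 0.004 m and angle between mug's own z axis and vertical below 0.08 rad and linear speed of mug below 0.02 m/s and value of joint each of large_button, small_button below 0.001 m); the robot touches nothing.
It fails at once if the mug is lifted off the worktop or tipped (height (world z) of mug above 0.01 m or angle between mug's own z axis and vertical above 0.25 rad).
It fails at once if the large button is pressed before the mug stands under the spout and the lever is shut (value of joint large_button above 0.003 m and (horizontal distance between mug_mouth and spout above 0.02 m or value of joint brew_lever below 1.75 rad)).
It fails at once if the small button is pressed (value of joint small_button above 0.003 m).
It fails at once if one of the other things is moved (distance of any of sugar_pot, honey_jar, teaspoon from where it was at the start of the episode above 0.015 m).
It also fails if it takes over 58 s, if anything falls off the work surface, if the arm or the gripper's body presses on something with over 40 N, if the wrist force passes 120 N, or if a joint passes its speed limit or range.

ROBOT

A 7-joint arm with a two-finger parallel gripper is mounted at the origin on a cart in front of the work surface, level with it; the furniture and walls round the work are solid. World frame = base frame: x ahead of the robot, y to its left, z up, the work surface at z = 0. Lengths are in m, angles in rad, forces in N, time in s.
With the tool pointing down it reaches from about 0.4 to 0.925 m from the base axis. Payload 4.1 kg.
Tool frame: the origin (TCP) lies midway between the tips of the shut fingers; the grasp point (between the pads) lies 19 mm behind it; z points along the fingers, y is the line along which they close (so a half turn about z gives the same grasp; the last joint's range is limited). The gripper opens to 85 mm and grips with 20 to 120 N. Pads are 22 mm wide; open, the fingers measure 114 mm over their backs; the gripper's body (76 mm by 85 mm) begins 54 mm behind the grasp point. The pads swing forward as they close: fully open they stand 13 mm farther back than shut.
Start: joints at [-1.3, 0.398, 0.045, 1.537, -0.019, 1.207, -0.051], TCP at [0.235, 0.606, 0.231] pointing down, gripper open.
Joint ranges: [-2.82, 2.82], [-0.49, 2.23], [-1.37, 1.46], [0, 2.46], [-1.36, 4.5], [0.23, 2], [-2.94, 2.94]. Speed limits (rad/s): [2.57, 2.57, 3.14, 3.14, 3.14, 3.14, 3.14].

INTERFACE

Orientations are given as a rotation vector (axis times angle).
In Python, from rig import arm gives the robot as it stands. The module is installed in compiled form; this text tells all that it offers.
- The arm moves only by the tool servo_tool, never from a script. Its argument "motion" is a list of rows, each an object of numbers: "tx", "ty", "tz": the shift along the tool's x, y, z in mm; "rx", "ry", "rz": the turn, a rotation vector about the tool's x, y, z in degrees; "hand": the closure in counts, from 0 (fully open) to 255 (shut). A call has 1 to 5 rows; each row shifts and turns the commanded pose from where the row before left it, along the tool's axes as they then stand; what a row does not reach is not made up. A row lasts 1/8 s, in which the tool goes at most 62.5 mm and 10.7 degrees, less where a joint would pass 70% of its speed; a pose out of reach is approached as far as the arm can. A call is refused whole if a number of a shift passes 62.5 or a number of a turn 10.7, either way. A call with a gripper value outside its range is refused whole. The fingers move at their own pace and stop on an object; the grip force is fixed at half the most. Time passes only in rows, so rows that do not move let the fingers close. It gives the time, the measured TCP pose, the force, the opening and the grip force at its end, in the units of the state.
- arm.sense(): the state, without advancing time (a new reading comes with each control period).
- arm.capture(name): name is "scene" or "top"; returns a dict with "image" (384x512x3 uint8, red, green, blue), "range_z" (384x512 float32, m along the optical axis (not along the pixel's ray), 0 where there is no reading), "fx", "fy", "cx", "cy" (pixels), "dist" ([k1, k2, p1, p2, k3] as OpenCV has them; the pictures are not rectified), "world_to_cam" (4x4, takes a point from world to camera coordinates). Camera axes: x right, y down, z forward; pixel columns grow to the right and rows downward; lengths in m; the calibration is good to about 2 mm. A picture is of the moment at which its call begins.
- arm.close_job(): hands the job in; it is judged then, once.
The state is a dict: "time_s": time; "qpos": joint angles; "qvel": joint speeds; "joint_efforts": joint torques, N m; "ee_pos": TCP position; "tcp_rot": TCP orientation; "wrist_force": force on the tool from outside, world axes, zero at the start; "torque": the same for the moment, N m; "finger_gap": finger opening in m; "grasp_force": force on a finger pad.
Only numpy, scipy, OpenCV 4.12 (cv2) and the standard library are available. Lean on these libraries where they do the work, as an engineer would, in place of code of your own. Each camera call takes 0.05 s, during which the arm holds its last target. There are 200 camera calls.

## Working session

There is one attempt and no reset: what is moved stays moved. The work goes in short steps, Python scripts to look and compute and a tool call to move; the robot and the scene stay as the last step left them, time stands still between calls to the robot, and variables do not carry over. Pictures are saved under pics/ and viewed, at most 10 in all, crops included, and the job is handed in when it is done.

Besides the shell and the picture viewer there is one more tool, called by a JSON object that holds its "api" and its "payload". servo_tool: Moves the arm, as the interface text tells. Its arguments: {"type":"object","properties":{"motion":{"type":"array"}},"required":["motion"]}

```bash
mkdir -p pics; cat > h.py <<'E'
import numpy as np, cv2
from scipy.spatial.transform import Rotation as R
from rig import arm
def cloud(c):
    h,w=c["range_z"].shape
    K=np.array([[c["fx"],0,c["cx"]],[0,c["fy"],c["cy"]],[0,0,1.]])
    uv=np.stack(np.meshgrid(np.arange(w),np.arange(h)),-1).reshape(-1,1,2).astype(np.float64)
    n=cv2.undistortPoints(uv,K,np.array(c["dist"],float)).reshape(h,w,2)
    z=c["range_z"][...,None].astype(float)
    p=np.concatenate([n*z,z],-1)
    T=np.linalg.inv(np.array(c["world_to_cam"]))
    P=p@T[:3,:3].T+T[:3,3]
    P[c["range_z"]<=0]=np.nan
    return P
def st():
    s=arm.sense(); print(s["time_s"],np.round(s["ee_pos"],4),np.round(s["tcp_rot"],3),np.round(s["wrist_force"],1),s["finger_gap"])
E
python3 - <<'E'
from h import *
st()
for n in("scene","top"):
    c=arm.capture(n); cv2.imwrite(f"pics/{n}0.png",c["image"][...,::-1]); P=cloud(c); np.save(n+"0.npy",P)
    T=np.linalg.inv(np.array(c["world_to_cam"])); print(n,T.round(3),c["fx"])
print(R.from_rotvec(arm.sense()["tcp_rot"]).as_matrix().round(3))
E
```

```text
0.0 [0.2347 0.6055 0.2303] [-5.770e-01 -3.088e+00  3.000e-03] [-0.6 -0.8  0. ] 0.08538647350966598
scene [[ 0.748 -0.246  0.616 -0.186]
 [-0.663 -0.309  0.682 -0.821]
 [ 0.023 -0.919 -0.394  0.611]
 [ 0.     0.     0.     1.   ]] 429.51153785889244
top [[ 0.397 -0.849  0.35   0.035]
 [-0.918 -0.363  0.159 -0.275]
 [-0.007 -0.384 -0.923  1.323]
 [ 0.     0.     0.     1.   ]] 437.5170640187119
[[-0.932  0.361 -0.001]
 [ 0.361  0.932 -0.002]
 [-0.    -0.002 -1.   ]]
```

View pics/scene0.png

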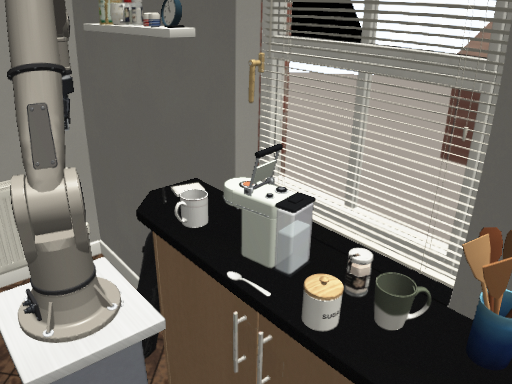

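View pics/top0.png

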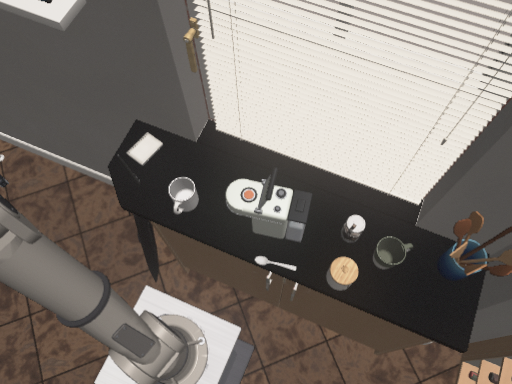

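Scene picture: white mug at about (193,208), machine at (270,220) with lever bar at (268,152), spoon at (248,283), pot and jar to the right. Top picture: mug mouth (183,190), capsule (249,195), lever bar (268,190), large button (281,193), small button (277,208).

```bash
python3 - <<'E'
from h import *
T=np.load("top0.npy");S=np.load("scene0.npy")
for n,P,pts in(("top",T,[(183,190),(249,195),(281,193),(277,208),(268,178),(262,210),(302,190),(294,238),(262,261),(294,267),(343,270),(355,225),(230,185),(230,205),(178,210)]),("scene",S,[(281,190),(270,195),(270,152),(193,193),(180,212)])):
    for u,v in pts: print(n,u,v,P[v,u].round(3))
A=np.concatenate([T.reshape(-1,3),S.reshape(-1,3)]);A=A[~np.isnan(A).any(1)]
# mug
c=T[190,183][:2]
# machine top surface z 0.18-0.2 rectangle
m=A[(A[:,2]>.165)&(A[:,2]<.21)&(np.hypot(*(A[:,:2]-T[195,249][:2]).T)<.3)]
r=cv2.minAreaRect(m[:,:2].astype(np.float32)*1000);print("machtop",len(m),r,cv2.boxPoints(r).round())
for lo,hi in((.02,.06),(.06,.085),(.085,.1)):
    g=A[(A[:,2]>lo)&(A[:,2]<hi)&(np.hypot(*(A[:,:2]-c).T)<.1)]
    rr=cv2.minEnclosingCircle(g[:,:2].astype(np.float32)*1000);print(lo,len(g),rr)
b=A[(A[:,2]>.27)&(A[:,2]<.32)&(np.hypot(*(A[:,:2]-T[195,249][:2]).T)<.2)]
print("bar",len(b),b.min(0),b.max(0),cv2.minAreaRect(b[:,:2].astype(np.float32)*1000))
E
```

```text
top 183 190 [0.47  0.193 0.013]
top 249 195 [ 0.471 -0.049  0.189]
top 281 193 [ 0.51  -0.13   0.193]
top 277 208 [ 0.463 -0.137  0.196]
top 268 178 [ 0.516 -0.087  0.244]
top 262 210 [ 0.444 -0.1    0.188]
top 302 190 [ 0.627 -0.165  0.005]
top 294 238 [ 0.454 -0.203  0.03 ]
top 262 261 [ 0.354 -0.138  0.007]
top 294 267 [ 0.378 -0.236 -0.003]
top 343 270 [ 0.397 -0.369  0.104]
top 355 225 [ 0.54  -0.357  0.1  ]
top 230 185 [0.478 0.014 0.19 ]
top 230 205 [ 0.425 -0.01   0.181]
top 178 210 [0.396 0.171 0.027]
scene 281 190 [ 0.499 -0.138  0.197]
scene 270 195 [ 0.459 -0.143  0.196]
scene 270 152 [ 0.478 -0.117  0.293]
scene 193 193 [0.464 0.205 0.08 ]
scene 180 212 [0.444 0.255 0.002]
machtop 5714 ((583.3218383789062, -61.50535583496094), (327.9381408691406, 315.6572570800781), 3.490772247314453) [[ 410.   86.]
 [ 429. -229.]
 [ 757. -209.]
 [ 737.  106.]]
0.02 629 ((430.046875, 171.5844268798828), 55.88273239135742)
0.06 592 ((430.6102600097656, 173.00631713867188), 56.71623229980469)
0.085 334 ((438.5803527832031, 169.1951904296875), 49.35404968261719)
bar 428 [ 0.43490707 -0.12585468  0.27013706] [ 0.52968642 -0.09423028  0.3067735 ] ((482.1170349121094, -108.50506591796875), (95.55776977539062, 18.526193618774414), 10.31121826171875)
```

```bash
python3 - <<'E'
from h import *
from scipy.optimize import least_squares
T=np.load("top0.npy");S=np.load("scene0.npy")
for n,P in(("top",T),("scene",S)):
    A=P.reshape(-1,3);A=A[~np.isnan(A).any(1)]
    for lo,hi in((.03,.065),(.07,.088),(.088,.1)):
        g=A[(A[:,2]>lo)&(A[:,2]<hi)&(np.hypot(*(A[:,:2]-[.445,.175]).T)<.09)]
        if len(g)<20: continue
        f=lambda p:(lambda d:np.minimum(abs(d-.041),abs(d-.037)))(np.hypot(g[:,0]-p[0],g[:,1]-p[1]))
        r=least_squares(f,[.445,.18],loss="soft_l1",f_scale=.002)
        d=np.hypot(*(g[:,:2]-r.x).T);h=g[d>.05]
        print(n,lo,len(g),r.x.round(4),np.median(f(r.x)),"handle",len(h),(h.mean(0)-[*r.x,0]).round(3) if len(h) else "",d.max().round(3), g[:,2].max().round(3))
    m=A[(A[:,2]>.175)&(A[:,2]<.2)&(A[:,0]>.38)&(A[:,0]<.57)&(A[:,1]<.06)&(A[:,1]>-.26)]
    r=cv2.minAreaRect(m[:,:2].astype(np.float32)*1000);print(n,"top",len(m),r,cv2.boxPoints(r).round().tolist())
    b=A[(A[:,2]>.285)&(A[:,2]<.31)&(A[:,0]>.38)&(A[:,0]<.57)&(A[:,1]<.0)&(A[:,1]>-.2)]
    r=cv2.minAreaRect(b[:,:2].astype(np.float32)*1000);print("bar",len(b),b[:,2].max().round(3),r,cv2.boxPoints(r).round().tolist())
    # dark tank ends, front edge of worktop
    # spoon
    s=A[(A[:,2]>.003)&(A[:,2]<.02)&(A[:,0]>.3)&(A[:,0]<.41)&(A[:,1]<-.08)&(A[:,1]>-.28)]
    print("spoon",len(s),s.min(0).round(3),s.max(0).round(3))
# highres button colors
img=cv2.imread("pics/top0.png")
cv2.imwrite("pics/crop0.png",cv2.resize(img[150:250,150:320],None,fx=4.5,fy=4.5,interpolation=cv2.INTER_CUBIC))
E
```

```text
top 0.03 230 [0.4427 0.1713] 0.0011229123830181383 handle 12 [-0.06  -0.01   0.049] 0.067 0.065
top 0.07 159 [0.4413 0.1707] 0.0013297585861804656 handle 19 [-0.056 -0.006  0.078] 0.064 0.088
top 0.088 120 [0.4458 0.172 ] 0.0010672613047115094 handle 1 [-0.055 -0.006  0.088] 0.056 0.1
top top 2408 ((480.3493347167969, -100.53227996826172), (99.51689147949219, 241.02362060546875), 9.710947036743164) [[411.0, 10.0], [452.0, -228.0], [550.0, -211.0], [509.0, 27.0]]
bar 201 0.307 ((483.7137451171875, -109.09934997558594), (92.66120910644531, 15.451128959655762), 9.865880966186523) [[437.0, -109.0], [439.0, -125.0], [531.0, -109.0], [528.0, -94.0]]
spoon 413 [ 0.344 -0.28   0.003] [ 0.41 -0.08  0.02]
scene 0.03 337 [0.4406 0.1714] 0.001241495342977371 handle 32 [-0.063 -0.009  0.05 ] 0.07 0.065
scene 0.07 307 [0.4403 0.1718] 0.0012752114473462209 handle 23 [-0.058 -0.008  0.077] 0.065 0.088
scene 0.088 129 [0.4441 0.1706] 0.00103029778417979 handle 0  0.045 0.096
scene top 1733 ((478.7919921875, -100.70555877685547), (101.78048706054688, 241.73397827148438), 10.135897636413574) [[407.0, 9.0], [450.0, -229.0], [550.0, -211.0], [508.0, 27.0]]
bar 187 0.303 ((481.0105895996094, -108.890380859375), (93.24266052246094, 18.16411018371582), 10.31121826171875) [[434.0, -108.0], [437.0, -126.0], [529.0, -109.0], [525.0, -92.0]]
spoon 243 [ 0.344 -0.265  0.003] [ 0.404 -0.087  0.014]
```

View pics/crop0.png

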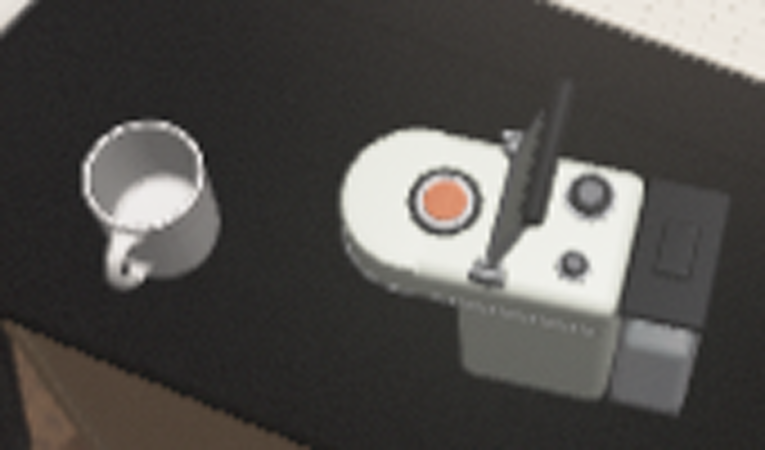

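Crop: mug mouth at crop (145,175), handle at (125,265); nose, capsule (445,200), lever and both buttons line up. Machine: origin (0.4655, -0.0175), turned about 10° (tool-y wanted along (0.985,0.172)). Mug is at machine (-190, +11); button heights/length check out. I'll push with a 45° tilted, half-open gripper (cradle).

{"api": "servo_tool", "payload": {"motion": [{"rz": 10, "hand": 100}, {"rz": 10, "hand": 100}, {"rz": 10, "hand": 100}, {"rz": 10, "hand": 100}, {"rz": 10, "hand": 100}]}}

```text
invalid input at $.motion[0]: expected keys tx, ty, tz, rx, ry, rz, hand
```

```bash
cat >> h.py <<'E'
a=np.radians(9.9); O=np.array([.4655,-.0175,0])
M=np.array([[np.sin(a),np.cos(a),0],[-np.cos(a),np.sin(a),0],[0,0,1]])  # cols xm, ym, z
M[:,2]=[0,0,1]
def ms():
    s=arm.sense(); Rt=R.from_rotvec(s["tcp_rot"]).as_matrix()
    print("t",round(s["time_s"],2),"mach mm",((s["ee_pos"]-O)@M*1e3).round(1),"gap",round(s["finger_gap"],3),"F_m",(s["wrist_force"]@M).round(1),"q",np.round(s["qpos"],2)); print("tool axes in machine\n",(M.T@Rt).round(3))
    return s,Rt
E
python3 - <<'E'
from h import *
ms()
A=np.load("top0.npy")
for u,v in((145,148),(128,167),(115,190),(140,215),(205,130),(120,130)): print(u,v,A[v,u].round(3),((A[v,u]-O)@M).round(3))
E
```

```text
t 0.1 mach mm [-653.4 -120.3  230.4] gap 0.086 F_m [-0.2  0.3  0.2] q [-1.3   0.4   0.05  1.54 -0.02  1.21 -0.05]
tool axes in machine
 [[-0.516 -0.856  0.002]
 [-0.856  0.516 -0.001]
 [-0.    -0.002 -1.   ]]
145 148 [0.559 0.385 0.012] [-0.38   0.161  0.012]
128 167 [0.473 0.402 0.012] [-0.412  0.079  0.012]
115 190 [ 0.629  0.877 -0.918] [-0.853  0.314 -0.918]
140 215 [ 0.343  0.29  -0.012] [-0.324 -0.068 -0.012]
205 130 [0.709 0.231 0.002] [-0.203  0.283  0.002]
120 130 [ 0.663  0.605 -0.166] [-0.579  0.301 -0.166]
```

{"api": "servo_tool", "payload": {"motion": [{"tx": 0, "ty": 0, "tz": 0, "rx": 0, "ry": 0, "rz": 10, "hand": 100}, {"tx": 0, "ty": 0, "tz": 0, "rx": 0, "ry": 0, "rz": 10, "hand": 100}, {"tx": 0, "ty": 0, "tz": 0, "rx": 0, "ry": 0, "rz": 10, "hand": 100}, {"tx": 0, "ty": 0, "tz": 0, "rx": 0, "ry": 0, "rz": 10, "hand": 100}, {"tx": 0, "ty": 0, "tz": 0, "rx": 0, "ry": 0, "rz": 10, "hand": 100}]}}

```text
time_s: 0.72
ee_pos: [0.2347, 0.6057, 0.2307]
tcp_rot: [1.836, 2.549, -0.002]
wrist_force: [-0.5, 0.6, -0.5]
finger_gap: 0.0521
grasp_force: 0.0
```

{"api": "servo_tool", "payload": {"motion": [{"tx": 0, "ty": 0, "tz": 0, "rx": 0, "ry": 0, "rz": 9, "hand": 100}, {"tx": -40, "ty": 40, "tz": 0, "rx": 0, "ry": 0, "rz": 0, "hand": 100}, {"tx": -40, "ty": 40, "tz": 0, "rx": 0, "ry": 0, "rz": 0, "hand": 100}, {"tx": -50, "ty": 40, "tz": 0, "rx": 0, "ry": 0, "rz": 0, "hand": 100}, {"tx": -50, "ty": 11, "tz": 0, "rx": 0, "ry": 0, "rz": 0, "hand": 100}]}}

```text
time_s: 1.35
ee_pos: [0.3965, 0.4496, 0.2308]
tcp_rot: [2.026, 2.399, 0.0]
wrist_force: [0.2, 0.0, 0.4]
finger_gap: 0.0516
grasp_force: 0.0
```

{"api": "servo_tool", "payload": {"motion": [{"tx": 0, "ty": 0, "tz": 0, "rx": 0, "ry": -9, "rz": 0, "hand": 100}, {"tx": 0, "ty": 0, "tz": 0, "rx": 0, "ry": -9, "rz": 0, "hand": 100}, {"tx": 0, "ty": 0, "tz": 0, "rx": 0, "ry": -9, "rz": 0, "hand": 100}, {"tx": 0, "ty": 0, "tz": 0, "rx": 0, "ry": -9, "rz": 0, "hand": 100}, {"tx": 0, "ty": 0, "tz": 0, "rx": 0, "ry": -9, "rz": 0, "hand": 100}]}}

```text
time_s: 1.98
ee_pos: [0.3932, 0.4527, 0.2312]
tcp_rot: [1.582, 1.88, -0.659]
wrist_force: [-0.4, 0.1, -0.4]
finger_gap: 0.0513
grasp_force: 0.0
```

```bash
python3 -c "
from h import *
ms()"
```

```text
t 1.98 mach mm [-475.6    9.6  231.2] gap 0.051 F_m [-0.2 -0.3 -0.4] q [-1.37  0.73  0.38  1.29  0.26  1.77 -0.86]
tool axes in machine
 [[-0.704  0.001  0.71 ]
 [ 0.001  1.    -0.   ]
 [-0.71   0.    -0.704]]
```

{"api": "servo_tool", "payload": {"motion": [{"tx": 2, "ty": 0, "tz": 54, "rx": 0, "ry": 0, "rz": 0, "hand": 100}, {"tx": 2, "ty": 0, "tz": 54, "rx": 0, "ry": 0, "rz": 0, "hand": 100}, {"tx": 2, "ty": 0, "tz": 54, "rx": 0, "ry": 0, "rz": 0, "hand": 100}, {"tx": 2, "ty": 0, "tz": 54, "rx": 0, "ry": 0, "rz": 0, "hand": 100}, {"tx": 2, "ty": 2, "tz": 54, "rx": 0, "ry": 0, "rz": 0, "hand": 100}]}}

```text
time_s: 2.6
ee_pos: [0.4267, 0.2703, 0.0318]
tcp_rot: [1.585, 1.884, -0.656]
wrist_force: [-0.1, 0.8, -0.4]
finger_gap: 0.0519
grasp_force: 0.0
```

```bash
python3 -c "
from h import *
ms()
c=arm.capture('scene');cv2.imwrite('pics/s1.png',cv2.resize(c['image'][100:300,100:360,::-1],None,fx=3,fy=3))"
```

```text
t 2.6 mach mm [-290.2   11.2   31.8] gap 0.052 F_m [-0.8  0.  -0.4] q [-1.27  0.77  0.39  1.78  0.31  1.21 -0.93]
tool axes in machine
 [[-0.708  0.001  0.707]
 [ 0.     1.    -0.001]
 [-0.707 -0.    -0.708]]
```

View pics/s1.png

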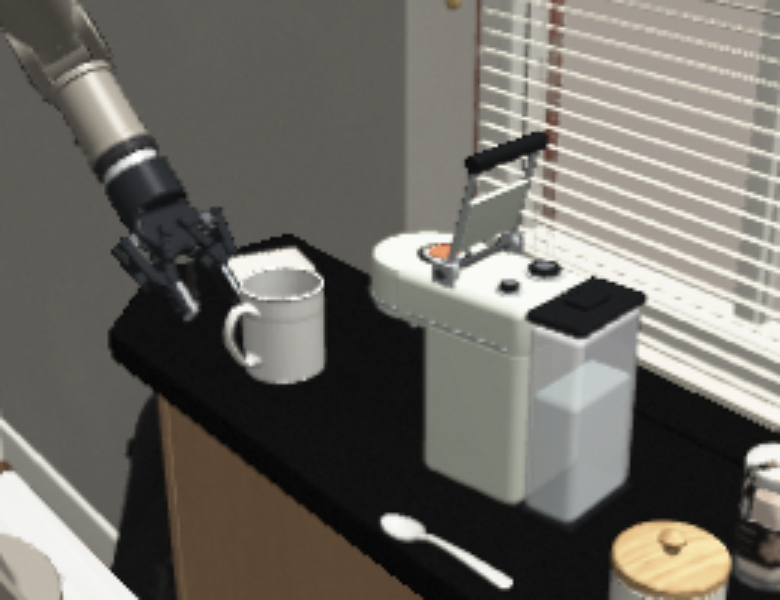

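The picture shows the tilted half-open fingers at crop (210,280), lined up behind the mug (280,330), handle clear. Pushing.

{"api": "servo_tool", "payload": {"motion": [{"tx": -14, "ty": 0, "tz": 14, "rx": 0, "ry": 0, "rz": 0, "hand": 100}, {"tx": -14, "ty": 0, "tz": 14, "rx": 0, "ry": 0, "rz": 0, "hand": 100}, {"tx": -11, "ty": 0, "tz": 11, "rx": 0, "ry": 0, "rz": 0, "hand": 100}, {"tx": -8, "ty": 0, "tz": 8, "rx": 0, "ry": 0, "rz": 0, "hand": 100}, {"tx": -8, "ty": 0, "tz": 8, "rx": 0, "ry": 0, "rz": 0, "hand": 100}]}}

```text
time_s: 3.28
ee_pos: [0.4407, 0.196, 0.0335]
tcp_rot: [1.585, 1.885, -0.652]
wrist_force: [-0.5, 4.6, 2.3]
finger_gap: 0.052
grasp_force: 1.8
```

{"api": "servo_tool", "payload": {"motion": [{"tx": -11, "ty": -1, "tz": 11, "rx": 0, "ry": 0, "rz": 0, "hand": 100}, {"tx": -11, "ty": -1, "tz": 11, "rx": 0, "ry": 0, "rz": 0, "hand": 100}, {"tx": -11, "ty": -1, "tz": 11, "rx": 0, "ry": 0, "rz": 0, "hand": 100}, {"tx": -11, "ty": -1, "tz": 11, "rx": 0, "ry": 0, "rz": 0, "hand": 100}, {"tx": -11, "ty": -1, "tz": 11, "rx": 0, "ry": 0, "rz": 0, "hand": 100}]}}

```text
time_s: 3.9
ee_pos: [0.4485, 0.116, 0.0333]
tcp_rot: [1.585, 1.883, -0.657]
wrist_force: [0.1, 4.2, 3.3]
finger_gap: 0.0518
grasp_force: 2.1
```

```bash
cat >> h.py <<'E'
from scipy.optimize import least_squares
def mug(guess,near=.07):
    for n in("top","scene"):
        A=cloud(arm.capture(n)).reshape(-1,3);A=A[~np.isnan(A).any(1)];A=(A-O)@M
        g=A[(A[:,2]>.045)&(A[:,2]<.096)&(np.hypot(*(A[:,:2]-guess).T)<.055)]
        f=lambda p:(lambda d:np.minimum(abs(d-.041),abs(d-.037)))(np.hypot(g[:,0]-p[0],g[:,1]-p[1]))
        r=least_squares(f,guess,loss="soft_l1",f_scale=.002); print(n,len(g),(r.x*1e3).round(1),"med err",np.median(f(r.x)).round(4))
E
python3 -c "
from h import *
ms(); s=arm.sense(); x=((s['ee_pos']-O)@M)[:2]; mug(x+[.037,0])
c=arm.capture('scene');cv2.imwrite('pics/s2.png',cv2.resize(c['image'][100:300,100:360,::-1],None,fx=3,fy=3))"
```

```text
t 3.9 mach mm [-134.5    6.2   33.3] gap 0.052 F_m [-4.1  0.9  3.3] q [-1.16  0.67  0.47  2.02  0.44  0.99 -0.88]
tool axes in machine
 [[-0.707  0.002  0.707]
 [ 0.001  1.    -0.001]
 [-0.707 -0.    -0.707]]
top 400 [-100.7    2.8] med err 0.001
scene 726 [-97.6   1.9] med err 0.001
```

View pics/s2.png

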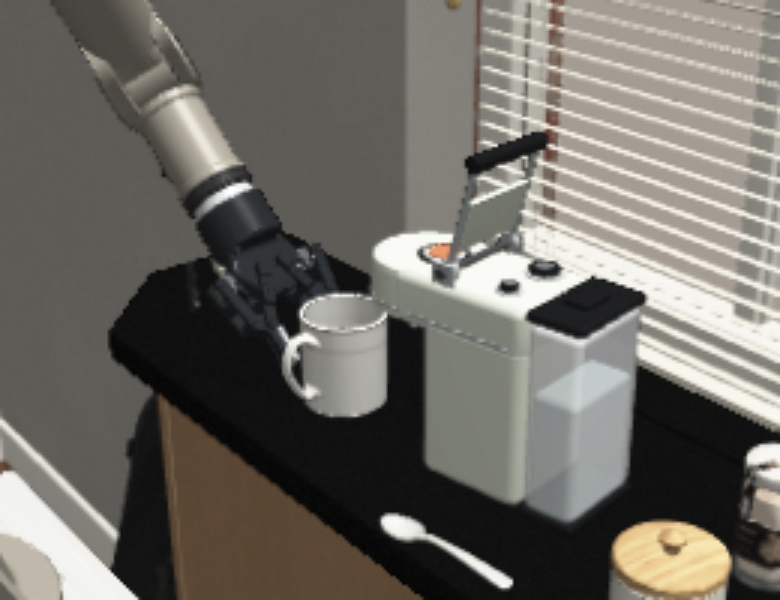

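Mug (crop 345,350) stands upright in the cradle at machine (-99,+2), handle toward the robot.

{"api": "servo_tool", "payload": {"motion": [{"tx": -11, "ty": -1, "tz": 11, "rx": 0, "ry": 0, "rz": 0, "hand": 100}, {"tx": -11, "ty": -1, "tz": 11, "rx": 0, "ry": 0, "rz": 0, "hand": 100}, {"tx": -11, "ty": 0, "tz": 11, "rx": 0, "ry": 0, "rz": 0, "hand": 100}, {"tx": -11, "ty": 0, "tz": 11, "rx": 0, "ry": 0, "rz": 0, "hand": 100}, {"tx": -8, "ty": 0, "tz": 8, "rx": 0, "ry": 0, "rz": 0, "hand": 100}]}}

```text
time_s: 4.68
ee_pos: [0.4589, 0.0428, 0.0334]
tcp_rot: [1.586, 1.882, -0.657]
wrist_force: [0.2, 1.2, 0.7]
finger_gap: 0.052
grasp_force: 0.8
```

{"api": "servo_tool", "payload": {"motion": [{"tx": -5, "ty": 0, "tz": 5, "rx": 0, "ry": 0, "rz": 0, "hand": 100}, {"tx": -4, "ty": 0, "tz": 4, "rx": 0, "ry": 0, "rz": 0, "hand": 100}, {"tx": -3, "ty": 0, "tz": 3, "rx": 0, "ry": 0, "rz": 0, "hand": 100}, {"tx": -2, "ty": 0, "tz": 2, "rx": 0, "ry": 0, "rz": 0, "hand": 100}, {"tx": 0, "ty": 0, "tz": 0, "rx": 0, "ry": 0, "rz": 0, "hand": 100}]}}

```text
time_s: 5.3
ee_pos: [0.4625, 0.0248, 0.0333]
tcp_rot: [1.585, 1.883, -0.656]
wrist_force: [-1.1, 0.5, -1.5]
finger_gap: 0.0517
grasp_force: 0.6
```

```bash
python3 -c "
from h import *
ms(); mug(np.array([-.004,0]))
c=arm.capture('scene');cv2.imwrite('pics/s3.png',cv2.resize(c['image'][100:300,100:360,::-1],None,fx=3,fy=3))"
```

```text
t 5.3 mach mm [-42.2   4.3  33.3] gap 0.052 F_m [-0.7 -1.  -1.5] q [-1.07  0.65  0.54  2.12  0.53  0.86 -0.84]
tool axes in machine
 [[-0.707  0.001  0.707]
 [ 0.001  1.    -0.001]
 [-0.707  0.    -0.707]]
top 160 [-8.9 -0.4] med err 0.0014
scene 511 [-9.5  0.3] med err 0.001
```

View pics/s3.png

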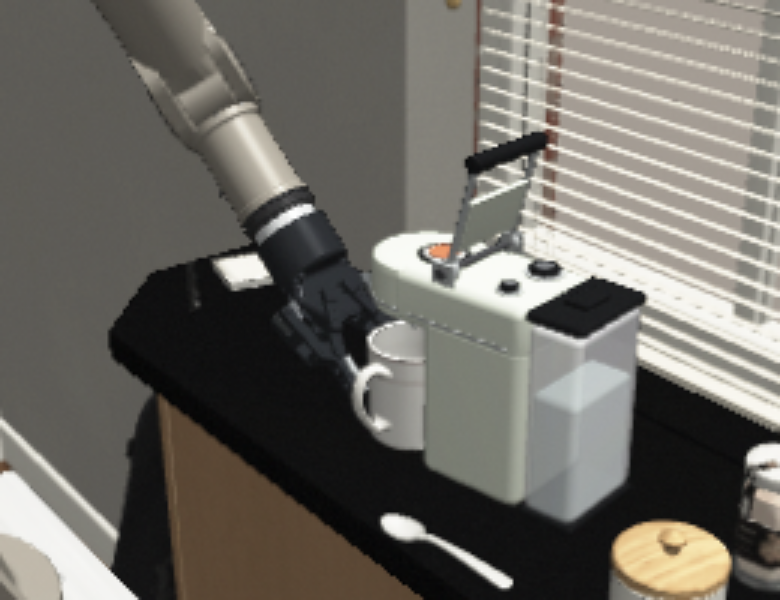

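Mug (crop 400,385) stands under the head at about (-9,0). A little further, then back out.

{"api": "servo_tool", "payload": {"motion": [{"tx": -2, "ty": 0, "tz": 2, "rx": 0, "ry": 0, "rz": 0, "hand": 100}, {"tx": -2, "ty": 0, "tz": 2, "rx": 0, "ry": 0, "rz": 0, "hand": 100}, {"tx": 0, "ty": 0, "tz": 0, "rx": 0, "ry": 0, "rz": 0, "hand": 100}, {"tx": 5, "ty": 0, "tz": -5, "rx": 0, "ry": 0, "rz": 0, "hand": 100}, {"tx": 20, "ty": 0, "tz": -20, "rx": 0, "ry": 0, "rz": 0, "hand": 100}]}}

```text
time_s: 6.08
ee_pos: [0.4565, 0.0522, 0.0339]
tcp_rot: [1.588, 1.879, -0.661]
wrist_force: [0.2, 0.0, 0.2]
finger_gap: 0.0518
grasp_force: 0.0
```

{"api": "servo_tool", "payload": {"motion": [{"tx": 0, "ty": 0, "tz": -60, "rx": 0, "ry": 0, "rz": 0, "hand": 255}, {"tx": 0, "ty": 0, "tz": -60, "rx": 0, "ry": 0, "rz": 0, "hand": 255}, {"tx": 0, "ty": 0, "tz": -60, "rx": 0, "ry": 0, "rz": 0, "hand": 255}, {"tx": -20, "ty": 0, "tz": -60, "rx": 0, "ry": 9, "rz": 0, "hand": 255}, {"tx": -20, "ty": 0, "tz": -60, "rx": 0, "ry": 9, "rz": 0, "hand": 255}]}}

```text
time_s: 6.7
ee_pos: [0.4266, 0.2279, 0.2776]
tcp_rot: [1.769, 2.11, -0.422]
wrist_force: [1.0, 0.3, -1.2]
finger_gap: -0.0001
grasp_force: 0.0
```

{"api": "servo_tool", "payload": {"motion": [{"tx": 0, "ty": 0, "tz": -50, "rx": 0, "ry": 9, "rz": 0, "hand": 255}, {"tx": 0, "ty": 0, "tz": -50, "rx": 0, "ry": 9, "rz": 0, "hand": 255}, {"tx": 0, "ty": 0, "tz": 0, "rx": 0, "ry": 9, "rz": 0, "hand": 255}, {"tx": 0, "ty": 0, "tz": 0, "rx": 0, "ry": 0, "rz": 0, "hand": 255}, {"tx": 0, "ty": 0, "tz": 0, "rx": 0, "ry": 0, "rz": 0, "hand": 255}]}}

```text
time_s: 7.32
ee_pos: [0.4199, 0.2638, 0.367]
tcp_rot: [2.021, 2.405, -0.006]
wrist_force: [-0.0, 0.4, -0.7]
finger_gap: 0.0003
grasp_force: 0.0
```

```bash
python3 -c "
from h import *
ms(); mug(np.array([-.004,0]))"
```

```text
t 7.33 mach mm [-285.     3.5  367. ] gap 0.0 F_m [-0.4  0.1 -0.7] q [-1.14  0.04  0.51  1.69 -0.02  1.42 -0.45]
tool axes in machine
 [[-1.    -0.     0.003]
 [-0.     1.    -0.003]
 [-0.003 -0.003 -1.   ]]
top 142 [-2.3  0.3] med err 0.0011
scene 469 [-3.5 -0.2] med err 0.001
```

Mug sits at (-3,0). Now over to behind the lever.

{"api": "servo_tool", "payload": {"motion": [{"tx": -60, "ty": 0, "tz": 0, "rx": 0, "ry": 0, "rz": 0, "hand": 255}, {"tx": -60, "ty": 0, "tz": 0, "rx": 0, "ry": 0, "rz": 0, "hand": 255}, {"tx": -60, "ty": -3, "tz": 0, "rx": 0, "ry": 0, "rz": 0, "hand": 255}, {"tx": -60, "ty": 0, "tz": 0, "rx": 0, "ry": 0, "rz": 0, "hand": 255}, {"tx": -60, "ty": 0, "tz": 0, "rx": 0, "ry": 0, "rz": 0, "hand": 255}]}}

```text
time_s: 8.05
ee_pos: [0.4694, -0.0332, 0.3676]
tcp_rot: [-2.019, -2.407, 0.003]
wrist_force: [0.7, 1.3, 0.3]
finger_gap: 0.0002
grasp_force: 0.0
```

{"api": "servo_tool", "payload": {"motion": [{"tx": -60, "ty": 0, "tz": 0, "rx": 0, "ry": 0, "rz": 0, "hand": 255}, {"tx": -53, "ty": 0, "tz": 0, "rx": 0, "ry": 0, "rz": 0, "hand": 255}, {"tx": 0, "ty": 0, "tz": 0, "rx": 0, "ry": 0, "rz": 0, "hand": 255}]}}

```text
time_s: 8.43
ee_pos: [0.4881, -0.1478, 0.3676]
tcp_rot: [2.031, 2.396, -0.009]
wrist_force: [-0.2, 0.1, -0.1]
finger_gap: -0.0
grasp_force: 0.0
```

```bash
python3 -c "
from h import *
ms()"
```

```text
t 8.43 mach mm [ 1.323e+02 -1.000e-01  3.676e+02] gap -0.0 F_m [-0.1 -0.2 -0.1] q [-0.7   0.1   1.    1.67 -0.08  1.42  0.47]
tool axes in machine
 [[-1.     0.008  0.004]
 [ 0.008  1.    -0.004]
 [-0.004 -0.004 -1.   ]]
```

{"api": "servo_tool", "payload": {"motion": [{"tx": 0, "ty": 0, "tz": 50, "rx": 0, "ry": 0, "rz": 0, "hand": 255}, {"tx": 0, "ty": 0, "tz": 50, "rx": 0, "ry": 0, "rz": 0, "hand": 255}, {"tx": 10, "ty": 0, "tz": 0, "rx": 0, "ry": 0, "rz": 0, "hand": 255}, {"tx": 10, "ty": 0, "tz": 0, "rx": 0, "ry": 0, "rz": 0, "hand": 255}, {"tx": 10, "ty": 0, "tz": 0, "rx": 0, "ry": 0, "rz": 0, "hand": 255}]}}

```text
time_s: 9.05
ee_pos: [0.4846, -0.1179, 0.2709]
tcp_rot: [2.019, 2.397, -0.004]
wrist_force: [-2.0, -10.5, 3.7]
finger_gap: -0.0
grasp_force: 4.9
```

{"api": "servo_tool", "payload": {"motion": [{"tx": 15, "ty": 0, "tz": 0, "rx": 0, "ry": 0, "rz": 0, "hand": 255}, {"tx": 15, "ty": 0, "tz": 0, "rx": 0, "ry": 0, "rz": 0, "hand": 255}, {"tx": 15, "ty": 0, "tz": 0, "rx": 0, "ry": 0, "rz": 0, "hand": 255}, {"tx": 15, "ty": 0, "tz": 0, "rx": 0, "ry": 0, "rz": 0, "hand": 255}]}}

```text
time_s: 9.55
ee_pos: [0.4745, -0.0575, 0.2703]
tcp_rot: [2.02, 2.398, 0.0]
wrist_force: [1.3, -6.7, -4.4]
finger_gap: -0.0002
grasp_force: 3.1
```

{"api": "servo_tool", "payload": {"motion": [{"tx": 15, "ty": 0, "tz": 0, "rx": 0, "ry": 0, "rz": 0, "hand": 255}, {"tx": 15, "ty": 0, "tz": 0, "rx": 0, "ry": 0, "rz": 0, "hand": 255}, {"tx": 10, "ty": 0, "tz": 0, "rx": 0, "ry": 0, "rz": 0, "hand": 255}, {"tx": 0, "ty": 0, "tz": 0, "rx": 0, "ry": 0, "rz": 0, "hand": 255}]}}

```text
time_s: 10.05
ee_pos: [0.4672, -0.0147, 0.2694]
tcp_rot: [2.019, 2.405, 0.004]
wrist_force: [0.0, -0.6, 0.5]
finger_gap: 0.0003
grasp_force: 0.0
```

```bash
python3 -c "
from h import *
ms()
c=arm.capture('scene');cv2.imwrite('pics/s4.png',cv2.resize(c['image'][100:300,100:360,::-1],None,fx=3,fy=3))"
```

```text
t 10.05 mach mm [ -2.4   2.1 269.4] gap 0.0 F_m [ 0.6 -0.1  0.5] q [-0.92  0.04  0.9   1.92 -0.03  1.2   0.16]
tool axes in machine
 [[-1.    -0.001 -0.001]
 [-0.001  1.     0.002]
 [ 0.001  0.002 -1.   ]]
```

View pics/s4.png

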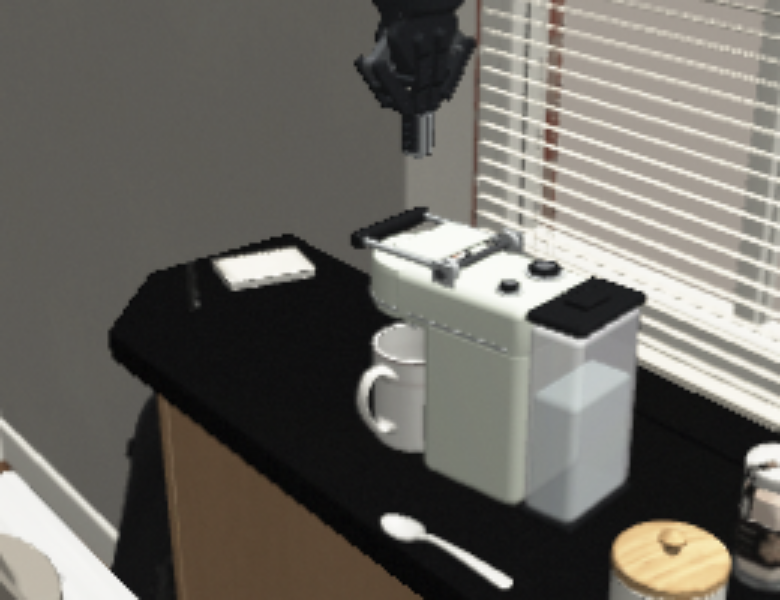

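Lever lies flat over the head (bar at crop 390,230); mug in place (400,385). Check bar height and refine the button.

```bash
python3 - <<'E'
from h import *
mug(np.array([-.003,0]))
for n in("scene","top"):
    c=arm.capture(n);P=(cloud(c)-O)@M;g=c["image"].max(2)
    b=P[(abs(P[...,0]+.032)<.012)&(abs(P[...,1])<.04)&(P[...,2]>.15)&(P[...,2]<.25)];print(n,"bar z",len(b),b[:,2].max() if len(b) else None)
    for x,y,r in((.118,.024,.018),(.118,-.024,.013)):
        m=(np.hypot(P[...,0]-x,P[...,1]-y)<r)&(abs(P[...,2]-.193)<.012)&(g<110)
        print(n,m.sum(),P[m].mean(0).round(4),P[m].max(0).round(3),P[m].min(0).round(3))
E
```

```text
top 142 [-2.2  0.4] med err 0.0009
scene 468 [-3.7  0.2] med err 0.001
scene bar z 163 0.20656489308649
scene 41 [0.1195 0.0195 0.1946] [0.131 0.033 0.197] [0.106 0.009 0.189]
scene 18 [ 0.1196 -0.0277  0.1939] [ 0.124 -0.018  0.196] [ 0.113 -0.032  0.191]
top bar z 118 0.21104607529422448
top 41 [0.1178 0.0228 0.1962] [0.13  0.035 0.203] [0.106 0.01  0.189]
top 12 [ 0.1176 -0.0255  0.1947] [ 0.124 -0.019  0.197] [ 0.111 -0.03   0.191]
```

{"api": "servo_tool", "payload": {"motion": [{"tx": -60, "ty": 7, "tz": 0, "rx": 0, "ry": 0, "rz": 0, "hand": 255}, {"tx": -60, "ty": 15, "tz": 0, "rx": 0, "ry": 0, "rz": 0, "hand": 255}, {"tx": 0, "ty": 0, "tz": 0, "rx": 0, "ry": 0, "rz": 0, "hand": 255}, {"tx": 0, "ty": 0, "tz": 0, "rx": 0, "ry": 0, "rz": 0, "hand": 255}]}}

```text
time_s: 10.8
ee_pos: [0.5083, -0.1308, 0.2678]
tcp_rot: [-2.024, -2.401, 0.001]
wrist_force: [0.4, 0.8, 1.0]
finger_gap: -0.0004
grasp_force: 0.0
```

```bash
python3 -c "
from h import *
ms()"
```

```text
t 10.8 mach mm [119.   22.7 267.8] gap -0.0 F_m [-0.7  0.6  1. ] q [-0.67  0.24  1.    1.8  -0.21  1.22  0.56]
tool axes in machine
 [[-1.     0.003 -0.   ]
 [ 0.003  1.    -0.001]
 [ 0.    -0.001 -1.   ]]
```

{"api": "servo_tool", "payload": {"motion": [{"tx": 0, "ty": 0, "tz": 40, "rx": 0, "ry": 0, "rz": 0, "hand": 255}, {"tx": 0, "ty": 0, "tz": 23, "rx": 0, "ry": 0, "rz": 0, "hand": 255}, {"tx": 0, "ty": 0, "tz": 5, "rx": 0, "ry": 0, "rz": 0, "hand": 255}, {"tx": 0, "ty": 0, "tz": 4, "rx": 0, "ry": 0, "rz": 0, "hand": 255}, {"tx": 0, "ty": 0, "tz": 3, "rx": 0, "ry": 0, "rz": 0, "hand": 255}]}}

```text
time_s: 11.42
ee_pos: [0.5093, -0.1301, 0.1941]
tcp_rot: [2.022, 2.404, 0.003]
wrist_force: [-0.5, 0.5, 3.0]
finger_gap: -0.0001
grasp_force: 1.2
```

{"api": "servo_tool", "payload": {"motion": [{"tx": 0, "ty": 0, "tz": 3, "rx": 0, "ry": 0, "rz": 0, "hand": 255}, {"tx": 0, "ty": 0, "tz": 1, "rx": 0, "ry": 0, "rz": 0, "hand": 255}, {"tx": 0, "ty": 0, "tz": 1, "rx": 0, "ry": 0, "rz": 0, "hand": 255}]}}

```text
time_s: 11.8
ee_pos: [0.5094, -0.1302, 0.1899]
tcp_rot: [-2.023, -2.403, -0.004]
wrist_force: [-4.4, 3.5, 17.5]
finger_gap: -0.0003
grasp_force: 8.7
```

17 N: the button is on its stop. Release and move up and away.

{"api": "servo_tool", "payload": {"motion": [{"tx": 0, "ty": 0, "tz": 0, "rx": 0, "ry": 0, "rz": 0, "hand": 255}, {"tx": 0, "ty": 0, "tz": -10, "rx": 0, "ry": 0, "rz": 0, "hand": 255}, {"tx": 0, "ty": 0, "tz": -50, "rx": 0, "ry": 0, "rz": 0, "hand": 255}, {"tx": 0, "ty": 0, "tz": -60, "rx": 0, "ry": 0, "rz": 0, "hand": 255}, {"tx": 0, "ty": 0, "tz": 0, "rx": 0, "ry": 0, "rz": 0, "hand": 255}]}}

```text
time_s: 12.42
ee_pos: [0.5111, -0.1325, 0.3125]
tcp_rot: [2.019, 2.397, 0.008]
wrist_force: [0.6, 0.4, -0.5]
finger_gap: 0.0001
grasp_force: 0.0
```

```bash
python3 - <<'E'
from h import *
ms(); mug(np.array([-.003,0]))
c=arm.capture("scene");P=(cloud(c)-O)@M;g=c["image"].max(2)
b=P[(abs(P[...,0]+.032)<.012)&(abs(P[...,1])<.04)&(P[...,2]>.15)&(P[...,2]<.25)];print("bar z",b[:,2].max())
m=(np.hypot(P[...,0]-.118,P[...,1]-.024)<.012)&(abs(P[...,2]-.193)<.012)&(g<110);print("btn",np.median(P[m][:,2]))
E
```

```text
t 12.43 mach mm [121.2  25.1 312.5] gap 0.0 F_m [-0.3  0.6 -0.5] q [-0.71  0.2   1.03  1.73 -0.18  1.3   0.53]
tool axes in machine
 [[-1.     0.002  0.003]
 [ 0.002  1.     0.009]
 [-0.003  0.009 -1.   ]]
top 134 [-2.4  0.4] med err 0.0009
scene 463 [-3.5  0.1] med err 0.0011
bar z 0.20690175148479667
btn 0.19507447721474308
```

```bash
python3 -c "
from rig import arm
print(arm.close_job())"
```

```text
the job is handed in; nothing more can be done
None
```

The job is handed in: the mug stands about 3 mm from the spout's axis, the lever is shut, the large button was pressed to its stop and sprang back out, and the robot touches nothing. The hand-in call gave no verdict.

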